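Crack the sealed drying box and hold its lid ajar

TASK

Let air into the sealed drying box: slide the clamp carriage on the front rail fully home against its left end stop, so that its claw is clear of the lid, then take the lid by its bar handle, pull straight up until the sticky seal lets go, and keep the lid slightly open, level above its box and about 30 mm up. Do not jerk it far up, and leave the things standing around undisturbed. Finish while still holding the lid there by its bar, with the carriage left at its stop.

Things in the scene. Friction and masses are not known exactly. Their poses are not given: they have to be found in the camera images.
- dryer: White open box on an aluminium plate, fixed. Origin: underside of the plate below the box's centre; x from the front (rail) to the back, y to the left seen from the robot, z up. In mm: plate x -140 to 110, y -130 to 190, 15 thick; box 150 (x) x 160 (y), rim at z 107. Steel rail along y at x -115, z 70, between dark stop blocks (inner faces y -105 and 155, tops z 95).
- carriage (a joint): Slide of the clamp carriage along the rail, in m: 0 = at the right stop, 0.22 = against the left (+y) end stop; the claw overhangs the lid's front edge and blocks the lid below 0.18, and is clear of it above. It stays where it is left; sliding friction about 2.5 N.
- carriage_grip (a point): Point to pinch on the carriage's upright steel fin, 24 mm along the box's x, 18 mm along y (the slide), top 17 mm above this point; both y faces are free down to 69 mm below it. An 18 mm wide claw reaches from the fin over the lid, its top 30 mm below this point. In the box's frame, in mm: x -115, y = 1000 x joint value - 85, z 155.
- jar: Bystander: small white jar, 47 mm wide, 56 mm high, on the plate to the left of the box. Origin: centre of its underside.
- spatula: Bystander: flat steel lab spatula, 170 mm long, 6 mm thick, lying on the bench in front of the rail. Origin: about its middle, on its underside.
- beaker: Bystander: glass beaker, 64 mm wide, 85 mm high, to the right of the box. Origin: centre of its underside.
- tip_box: Bystander: pipette tip box, 122 x 84 x 85 mm, on the right of the bench. Origin: centre of its underside.
- tube_rack: Bystander: yellow tube rack, 200 (x) x 90 (y) x 30 mm with a few tubes standing 34 mm out of it, on the left of the bench. Origin: centre of its underside.
- lid: Loose lid, grey plate 160 (x) x 170 (y) x 8 mm with a bar handle. Origin: centre of its underside, at x 0, y 0, z 107 mm of the box's frame when shut, axes as the box's. Two sprung rubber noses (40 mm wide, one at each side edge, y +-85) lean over it and seal it: lifted straight, the pull peaks at 12 to 20 N within 5 mm, then drops; 13 mm up it is free and only its weight (4 to 6 N) is left.
- lid_bar (a point): Centre of the lid's bar handle: round steel bar 14 mm thick, 100 mm long, along the box's y on two 12 mm posts 44 mm either side of this point, over the lid's centre (and centre of mass), 42 mm above its top face. Shut: x 0, y 0, z 157 mm in the box's frame. Pinch it from above, across the box's x.
There are look-alikes about, which are no part of the job. There is more than one size of the lid; the one meant has the size given above.

How it is judged:
By the outcome, as a careful person would: the job done as asked, in the order asked, and still so for the second after the job is handed in, while the arm keeps its last pose, push and grip.
It also fails if it takes over 48 s, if anything falls off the work surface, if the arm or the gripper's body presses on something with over 40 N, if the wrist force passes 120 N, or if a joint passes its speed limit or range.

ROBOT

A 6-joint arm with a two-finger parallel gripper is mounted at the origin on the work surface. World frame = base frame: x ahead of the robot, y to its left, z up, the work surface at z = 0. Lengths are in m, angles in rad, forces in N, time in s.
With the tool pointing down it reaches from about 0.4 to 0.825 m from the base axis. Payload 7 kg.
Tool frame: the origin (TCP) lies between the finger pads; the fingertips stand 22 mm ahead of it and the grasp point (between the pads) lies 3 mm ahead of it; z points along the fingers, y is the direction in which the jaws open and shut (so a half turn about z gives the same grasp; the last joint's range is limited). The gripper opens to 88 mm and grips with 3 to 60 N. Pads are 19 mm wide; open, the fingers measure 130 mm over their backs; the gripper's body (78 mm by 193 mm) begins 47 mm behind the grasp point.
Start: joints at [-1.024, 0.359, 0.012, 0, -1.224, -0.288], TCP at [0.173, -0.653, 0.249] pointing down, gripper open.
Joint ranges: [-3.07, 3.07], [-1.43, 2.12], [-1.02, 1.25], [-3.03, 1.67], [-3.05, -0], [-3.03, 3.03]. Speed limits (rad/s): [2.39, 2.39, 3.01, 3.14, 3.14, 3.14].

INTERFACE

Orientations are given as [roll, pitch, yaw] about the fixed x, y, z axes, in that order (R = Rz(yaw) Ry(pitch) Rx(roll)).
In Python, from station import * gives the robot as it stands. The module is installed in compiled form; this text tells all that it offers.
- The arm moves only by the tool move_arm, never from a script. Its argument "rows" is a list of rows, each an object with "delta_rot": the turn, a rotation vector about the world's x, y, z in degrees, a list of three; "delta_pos": the shift along the world's x, y, z in cm, a list of three; "hand": the finger opening in cm, from 0 to 8.76. A call has exactly 10 rows; each row shifts and turns the commanded pose from where the row before left it; what a row does not reach is not made up. A row lasts 1/10 s, in which the tool goes at most 50 mm and 8.59 degrees, less where a joint would pass 70% of its speed; a pose out of reach is approached as far as the arm can. A call is refused whole if a number of a shift passes 5 or a number of a turn 8.59, either way. A call with a gripper value outside its range is refused whole. The fingers move at their own pace and stop on an object; "force" is the grip in N (left out, the last holds). Time passes only in rows, so rows that do not move let the fingers close, or fill a call up. It gives the time, the measured TCP pose, the force and the opening at its end, in the units of the state.
- get_state(): the state, without advancing time (a new reading comes with each control period).
- grab_frame(name): name is "scene" or "top"; returns the picture (384x512x3 uint8, blue, green, red); there is no depth.
- camera_info(name): a dict with "camera_matrix" (3x3 intrinsics, pixels), "world_from_camera" (4x4, takes a point from camera to world coordinates). Camera axes: x right, y down, z forward; pixel columns grow to the right and rows downward; lengths in m; the calibration is good to about 2 mm. A picture is of the moment at which its call begins. camera_info takes no time and is no camera call.
- job_done(): hands the job in, once; it reports no verdict.
The state is a dict: "t": time; "q": joint angles; "qd": joint speeds; "joint_efforts": joint torques, N m; "eef_pos": TCP position; "ee_rot": TCP orientation; "force": force on the tool from outside, world axes, zero at the start; "moment": the same for the moment, N m; "width": finger opening in m.
Only numpy, scipy, OpenCV 4.12 (cv2) and the standard library are available. Lean on these libraries where they do the work, as an engineer would, in place of code of your own. Each camera call takes 0.05 s, during which the arm holds its last target.

## Working session

There is one attempt and no reset: what is moved stays moved. The work goes in short steps, Python scripts to look and compute and a tool call to move; the robot and the scene stay as the last step left them, time stands still between calls to the robot, and variables do not carry over. Pictures are saved under pics/ and viewed, and the job is handed in when it is done.

Besides the shell and the picture viewer there is one more tool, called after "Emit:" as name([rows], argument=value, ...), one row to a line, values as JSON. move_arm: Moves the arm, as the interface text tells. Its arguments: {"type":"object","properties":{"rows":{"type":"array"},"force":{"type":"number"}},"required":["rows"]}

```bash
mkdir -p pics; python3 - <<'E'
from station import *
import cv2,numpy as np
np.set_printoptions(precision=4,suppress=True)
for n in("scene","top"):
    cv2.imwrite(f"pics/{n}0.png",grab_frame(n)); c=camera_info(n);print(c["camera_matrix"],c["world_from_camera"])
s=get_state();print(s)
E
```

```text
[[490.8888   0.     256.4414]
 [  0.     490.8888 191.374 ]
 [  0.       0.       1.    ]] [[-0.8032  0.3712 -0.4659  1.2725]
 [ 0.5952  0.4693 -0.6523  1.0264]
 [-0.0235 -0.8013 -0.5978  1.0609]
 [ 0.      0.      0.      1.    ]]
[[361.8405   0.     253.8616]
 [  0.     361.8405 192.0826]
 [  0.       0.       1.    ]] [[-0.0014 -0.9962  0.0867  0.4675]
 [-1.      0.0006 -0.0091  0.0023]
 [ 0.009  -0.0867 -0.9962  1.1435]
 [ 0.      0.      0.      1.    ]]
{'t': 0.1, 'q': array([-1.0239,  0.3593,  0.0111, -0.0003, -1.2241, -0.2881]), 'qd': array([-0.0006, -0.0024,  0.    ,  0.0014, -0.001 ,  0.    ]), 'joint_efforts': array([ -0.0009, -58.4162,  29.375 ,   7.0155,   0.0101,  -0.0001]), 'eef_pos': array([ 0.1726, -0.6521,  0.2477]), 'ee_rot': array([ 3.1401, -0.0002, -2.8829]), 'force': array([0.1766, 0.1271, 0.1083]), 'moment': array([-0.0133, -0.0014, -0.0332]), 'width': 0.08710844269712922}
```

View pics/scene0.png

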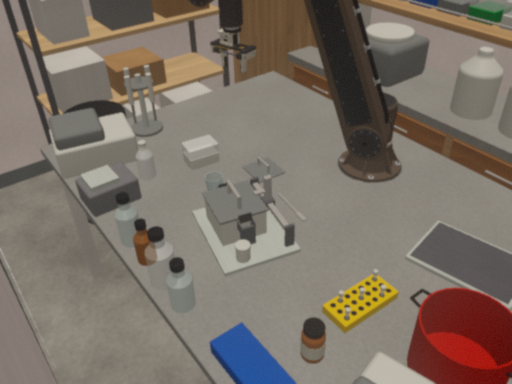

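View pics/top0.png

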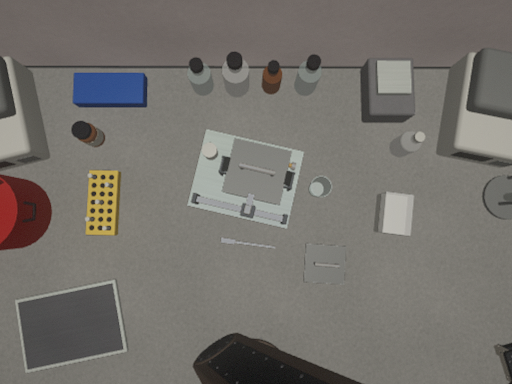

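The top view shows the dryer around pixel (245,180), the smaller look-alike lid lying at (325,263), and the spatula at (248,243). The rail runs (195,198)–(285,218), with the carriage at about (248,208). I'll enlarge these.

```bash
python3 - <<'E'
import cv2
a=cv2.imread("pics/top0.png")[125:235,180:310];cv2.imwrite("pics/topc.png",cv2.resize(a,None,fx=6,fy=5.4,interpolation=cv2.INTER_CUBIC) if 0 else cv2.resize(a,None,fx=5,fy=5,interpolation=cv2.INTER_CUBIC))
a=cv2.imread("pics/scene0.png")[150:275,185:315];cv2.imwrite("pics/scenec.png",cv2.resize(a,None,fx=4.8,fy=4.8,interpolation=cv2.INTER_CUBIC))
E
```

```text
(no output)
```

View pics/topc.png

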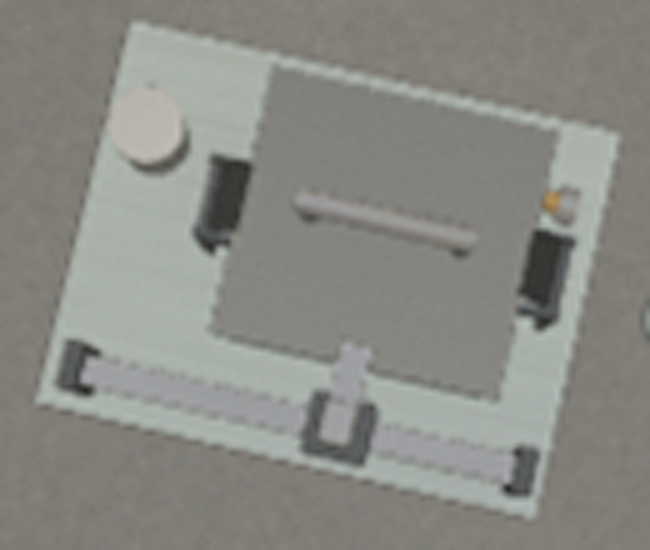

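View pics/scenec.png

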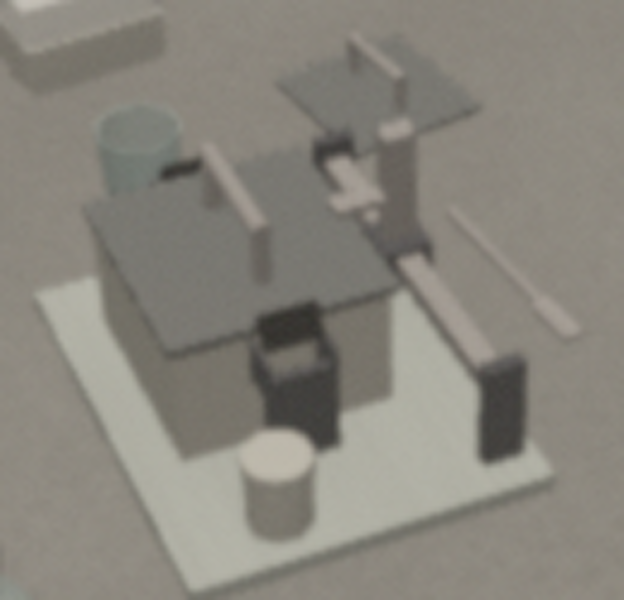

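```bash
cat > h.py <<'E'
from station import *
import cv2,numpy as np
from scipy.optimize import least_squares
np.set_printoptions(precision=4,suppress=True)
def proj(n,P):
    c=camera_info(n);T=np.linalg.inv(c["world_from_camera"]);p=np.atleast_2d(P)@T[:3,:3].T+T[:3,3];p=p@np.array(c["camera_matrix"]).T
    return p[:,:2]/p[:,2:]
def b2w(v,P):
    c,s=np.cos(v[2]),np.sin(v[2]);P=np.atleast_2d(P).astype(float)
    return np.c_[v[0]+c*P[:,0]-s*P[:,1],v[1]+s*P[:,0]+c*P[:,1],P[:,2]]
E
python3 - <<'E'
from h import *
top=[((110,190,15),(133,22)),((110,-130,15),(620,133)),((-140,190,15),(38,404)),((-140,-130,15),(537,517)),
((80,85,115),(272,65)),((80,-85,115),(558,130)),((-80,85,115),(210,333)),((-80,-85,115),(499,400)),((0,50,160),(295,200)),((0,-50,160),(478,240))]
sc=[((110,190,15),(190,593)),((-140,190,15),(553,478)),((110,-130,15),(37,293)),((80,85,115),(170,352)),((-80,85,115),(397,287)),((80,-85,115),(86,207))]
A=np.array([a for a,b in top])/1e3;ua=(np.array([b for a,b in top])+.5)/5-.5+[180,125]
B=np.array([a for a,b in sc])/1e3;ub=(np.array([b for a,b in sc])+.5)/4.8-.5+[185,150]
def f(v,w=(1,1)): return np.r_[w[0]*(proj("top",b2w(v,A))-ua).ravel(),w[1]*(proj("scene",b2w(v,B))-ub).ravel()]
for w in((1,1),(1,0),(0,1)):
    r=least_squares(f,[.47,0,-.2],args=(w,),x_scale=.1);print(w,r.x,np.sqrt(np.mean(r.fun**2)))
r=least_squares(f,[.47,0,-.2]);v=r.x;print(r.fun.reshape(-1,2))
ft=(np.array([[340,420.]])+.5)/5-.5+[180,125];fs=(np.array([[396,130.]])+.5)/4.8-.5+[185,150]
g=lambda j:np.r_[(proj("top",b2w(v,(-.115,j[0]-.085,.172)))-ft).ravel(),(proj("scene",b2w(v,(-.115,j[0]-.085,.172)))-fs).ravel()]
q=least_squares(g,[.1]);print("joint",q.x,q.fun)
j=q.x[0]
print("grip now",b2w(v,(-.115,j-.085,.155)),"home",b2w(v,(-.115,.135,.155)),"bar",b2w(v,(0,0,.157)),"yaw deg",np.degrees(v[2]))
np.save("v.npy",v)
E
```

```text
(1, 1) [ 0.618  -0.0143 -0.2284] 0.6165823382096987
(1, 0) [ 0.6181 -0.0153 -0.225 ] 0.24395069367293729
(0, 1) [ 0.6183 -0.0105 -0.2405] 0.3391376345277813
[[-0.8461 -0.4042]
 [ 0.0882 -0.053 ]
 [-0.8366 -0.1493]
 [-0.4696  0.4714]
 [-0.0658 -0.0278]
 [ 0.1158  0.1359]
 [-0.5623  0.0955]
 [-0.233   0.1318]
 [ 0.2971 -0.1636]
 [-0.7966  0.0098]
 [-0.0983 -0.4728]
 [ 0.3945 -1.363 ]
 [-1.0245 -0.3482]
 [-0.909  -0.3342]
 [ 0.6877 -1.0762]
 [-1.3611 -1.043 ]]
joint [0.0851] [-0.5466  0.5781 -0.3521 -0.6325]
grip now [[0.506  0.0118 0.155 ]] home [[0.5366 0.1432 0.155 ]] bar [[ 0.618  -0.0143  0.157 ]] yaw deg -13.087910139890186
```

Emit:
move_arm([
  {"delta_pos": [2,4,0],"delta_rot": [0,0,-2.8],"hand": 8.7},
  {"delta_pos": [2,4,0],"delta_rot": [0,0,-2.8],"hand": 8.7},
  {"delta_pos": [2,4,0],"delta_rot": [0,0,-2.8],"hand": 8.7},
  {"delta_pos": [2,4,0],"delta_rot": [0,0,-2.8],"hand": 8.7},
  {"delta_pos": [2,4,0],"delta_rot": [0,0,-2.8],"hand": 8.7},
  {"delta_pos": [2,4,0],"delta_rot": [0,0,-2.8],"hand": 8.7},
  {"delta_pos": [2,4,0],"delta_rot": [0,0,-2.8],"hand": 8.7},
  {"delta_pos": [2,4,0],"delta_rot": [0,0,-2.8],"hand": 8.7},
  {"delta_pos": [2,4,0],"delta_rot": [0,0,-2.8],"hand": 8.7},
  {"delta_pos": [2,4,0],"delta_rot": [0,0,-2.8],"hand": 8.7},
])

```text
t: 1.1
eef_pos: [0.3729, -0.2508, 0.2486]
ee_rot: [3.141, 0.0, 2.91]
force: [2.0, -0.8, -0.3]
width: 0.087
```

Emit:
move_arm([
  {"delta_pos": [1.6,3.2,0],"delta_rot": [0,0,0],"hand": 8.7},
  {"delta_pos": [1.6,3.2,0],"delta_rot": [0,0,0],"hand": 8.7},
  {"delta_pos": [1.6,3.2,0],"delta_rot": [0,0,0],"hand": 8.7},
  {"delta_pos": [1.6,3.2,0],"delta_rot": [0,0,0],"hand": 8.7},
  {"delta_pos": [1.6,3.2,0],"delta_rot": [0,0,0],"hand": 8.7},
  {"delta_pos": [1.6,3.2,0],"delta_rot": [0,0,0],"hand": 8.7},
  {"delta_pos": [1.6,3.2,0],"delta_rot": [0,0,0],"hand": 8.7},
  {"delta_pos": [1.6,3.2,0],"delta_rot": [0,0,0],"hand": 8.7},
  {"delta_pos": [0.5,0.6,0],"delta_rot": [0,0,0],"hand": 8.7},
  {"delta_pos": [0,0,0],"delta_rot": [0,0,0],"hand": 8.7},
])

```text
t: 2.1
eef_pos: [0.5059, 0.0104, 0.248]
ee_rot: [-3.141, -0.001, 2.913]
force: [-0.0, 0.7, -0.1]
width: 0.0876
```

```bash
python3 - <<'E'
from h import *
a=grab_frame("scene")[100:275,165:315];cv2.imwrite("pics/s1.png",cv2.resize(a,None,fx=3.4,fy=3.4,interpolation=cv2.INTER_CUBIC))
s=get_state();print(s["eef_pos"],s["q"],s["ee_rot"],s["force"])
E
```

```text
[0.5054 0.0095 0.248 ] [ 0.408   0.0787 -0.3541 -0.0001 -1.1393 -2.2078] [-3.1409 -0.0011  2.9126] [-0.2091 -0.182  -0.2837]
```

View pics/s1.png

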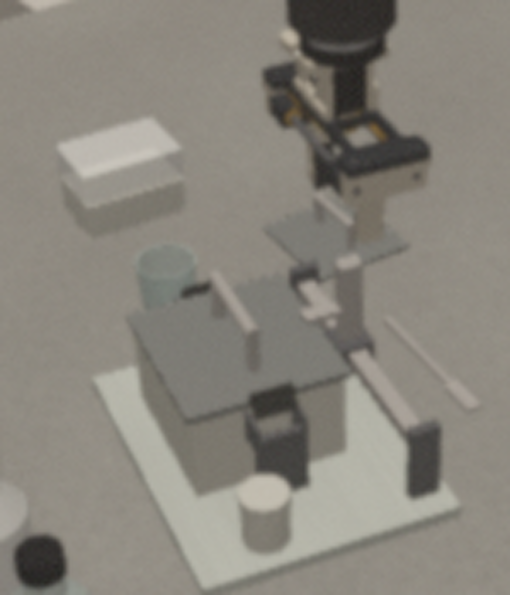

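The gripper hovers above the fin (fin top at about (348,265) in the crop), its jaws opening along the rail. Next: lower and pinch.

Emit:
move_arm([
  {"delta_pos": [0,0.1,-2],"delta_rot": [0,0,0],"hand": 8.7},
  {"delta_pos": [0,0.1,-2],"delta_rot": [0,0,0],"hand": 8.7},
  {"delta_pos": [0,0,-2],"delta_rot": [0,0,0],"hand": 8.7},
  {"delta_pos": [0,0,-2],"delta_rot": [0,0,0],"hand": 8.7},
  {"delta_pos": [0,0,-1],"delta_rot": [0,0,0],"hand": 8.7},
  {"delta_pos": [0,0,0],"delta_rot": [0,0,0],"hand": 4},
  {"delta_pos": [0,0,0],"delta_rot": [0,0,0],"hand": 2.6},
  {"delta_pos": [0,0,0],"delta_rot": [0,0,0],"hand": 1.4},
  {"delta_pos": [0,0,0],"delta_rot": [0,0,0],"hand": 1.4},
  {"delta_pos": [0,0,0],"delta_rot": [0,0,0],"hand": 1.4},
], force=15)

```text
t: 3.15
eef_pos: [0.506, 0.0116, 0.1592]
ee_rot: [3.141, 0.001, 2.912]
force: [-0.3, 1.1, -0.2]
width: 0.0527
```

```bash
python3 - <<'E'
from h import *
a=grab_frame("scene")[100:275,165:315];cv2.imwrite("pics/s2.png",cv2.resize(a,None,fx=3.4,fy=3.4,interpolation=cv2.INTER_CUBIC))
s=get_state();print(s["eef_pos"],s["width"],s["ee_rot"],s["force"])
E
```

```text
[0.5059 0.0116 0.159 ] 0.04786392043470557 [3.1411 0.0007 2.9118] [-0.0719 -1.173  -0.1539]
```

View pics/s2.png

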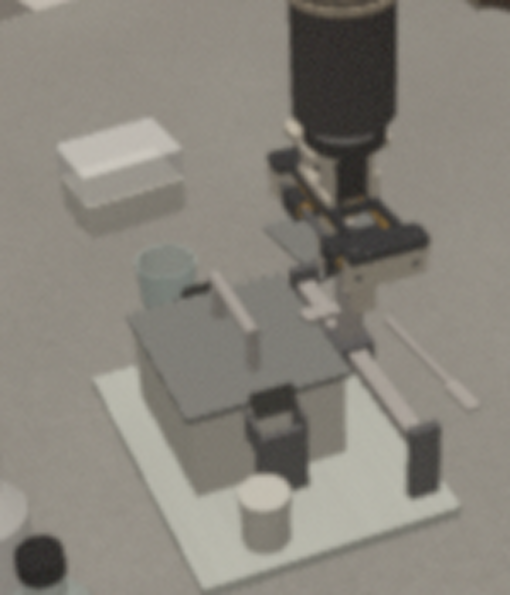

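The fingers straddle the fin and are still closing, at roughly 0.1 m/s. I'll let them shut.

Emit:
move_arm([
  {"delta_pos": [0,0,0],"delta_rot": [0,0,0],"hand": 1.4},
  {"delta_pos": [0,0,0],"delta_rot": [0,0,0],"hand": 1.4},
  {"delta_pos": [0,0,0],"delta_rot": [0,0,0],"hand": 1.4},
  {"delta_pos": [0,0,0],"delta_rot": [0,0,0],"hand": 1.4},
  {"delta_pos": [0,0,0],"delta_rot": [0,0,0],"hand": 1.4},
  {"delta_pos": [0,0,0],"delta_rot": [0,0,0],"hand": 1.4},
  {"delta_pos": [0,0,0],"delta_rot": [0,0,0],"hand": 1.4},
  {"delta_pos": [0,0,0],"delta_rot": [0,0,0],"hand": 1.4},
  {"delta_pos": [0,0,0],"delta_rot": [0,0,0],"hand": 1.4},
  {"delta_pos": [0,0,0],"delta_rot": [0,0,0],"hand": 1.4},
])

```text
t: 4.2
eef_pos: [0.5058, 0.0116, 0.1586]
ee_rot: [3.141, 0.0, 2.912]
force: [-0.0, 3.0, -0.7]
width: 0.0177
```

Emit:
move_arm([
  {"delta_pos": [0.27,1.17,0],"delta_rot": [0,0,0],"hand": 1.4},
  {"delta_pos": [0.27,1.17,0],"delta_rot": [0,0,0],"hand": 1.4},
  {"delta_pos": [0.27,1.17,0],"delta_rot": [0,0,0],"hand": 1.4},
  {"delta_pos": [0.27,1.17,0],"delta_rot": [0,0,0],"hand": 1.4},
  {"delta_pos": [0.27,1.17,0],"delta_rot": [0,0,0],"hand": 1.4},
  {"delta_pos": [0.27,1.17,0],"delta_rot": [0,0,0],"hand": 1.4},
  {"delta_pos": [0.27,1.17,0],"delta_rot": [0,0,0],"hand": 1.4},
  {"delta_pos": [0.27,1.17,0],"delta_rot": [0,0,0],"hand": 1.4},
  {"delta_pos": [0.27,1.17,0],"delta_rot": [0,0,0],"hand": 1.4},
  {"delta_pos": [0.27,1.17,0],"delta_rot": [0,0,0],"hand": 1.4},
])

```text
t: 5.2
eef_pos: [0.5333, 0.1295, 0.1586]
ee_rot: [-3.142, 0.001, 2.912]
force: [4.5, -3.0, -1.9]
width: 0.0181
```

Emit:
move_arm([
  {"delta_pos": [0.02,0.15,0],"delta_rot": [0,0,0],"hand": 1.4},
  {"delta_pos": [0.03,0.15,0],"delta_rot": [0,0,0],"hand": 1.4},
  {"delta_pos": [0.03,0.15,0],"delta_rot": [0,0,0],"hand": 1.4},
  {"delta_pos": [0.03,0.15,0],"delta_rot": [0,0,0],"hand": 1.4},
  {"delta_pos": [0.03,0.15,0],"delta_rot": [0,0,0],"hand": 1.4},
  {"delta_pos": [0.03,0.15,0],"delta_rot": [0,0,0],"hand": 1.4},
  {"delta_pos": [0.03,0.15,0],"delta_rot": [0,0,0],"hand": 1.4},
  {"delta_pos": [0.03,0.15,0],"delta_rot": [0,0,0],"hand": 1.4},
  {"delta_pos": [0,0,0],"delta_rot": [0,0,0],"hand": 1.4},
  {"delta_pos": [0,0,0],"delta_rot": [0,0,0],"hand": 1.4},
])

```text
t: 6.2
eef_pos: [0.5358, 0.1408, 0.1586]
ee_rot: [3.141, 0.001, 2.912]
force: [7.8, -2.9, -5.3]
width: 0.0178
```

Emit:
move_arm([
  {"delta_pos": [0.0,0.1,0],"delta_rot": [0,0,0],"hand": 1.4},
  {"delta_pos": [0.02,0.1,0],"delta_rot": [0,0,0],"hand": 1.4},
  {"delta_pos": [0.02,0.1,0],"delta_rot": [0,0,0],"hand": 1.4},
  {"delta_pos": [0.02,0.1,0],"delta_rot": [0,0,0],"hand": 1.4},
  {"delta_pos": [0.02,0.1,0],"delta_rot": [0,0,0],"hand": 1.4},
  {"delta_pos": [0,0,0],"delta_rot": [0,0,0],"hand": 1.4},
  {"delta_pos": [0,0,0],"delta_rot": [0,0,0],"hand": 1.4},
  {"delta_pos": [0,0,0],"delta_rot": [0,0,0],"hand": 1.4},
  {"delta_pos": [0,0,0],"delta_rot": [0,0,0],"hand": 1.4},
  {"delta_pos": [0,0,0],"delta_rot": [0,0,0],"hand": 1.4},
])

```text
t: 7.2
eef_pos: [0.5368, 0.1451, 0.1586]
ee_rot: [-3.141, 0.002, 2.912]
force: [8.6, -6.7, -4.8]
width: 0.0179
```

Emit:
move_arm([
  {"delta_pos": [0.0,0.1,0],"delta_rot": [0,0,0],"hand": 1.4},
  {"delta_pos": [0.0,0.1,0],"delta_rot": [0,0,0],"hand": 1.4},
  {"delta_pos": [0.0,0.1,0],"delta_rot": [0,0,0],"hand": 1.4},
  {"delta_pos": [0,0,0],"delta_rot": [0,0,0],"hand": 1.4},
  {"delta_pos": [0,0,0],"delta_rot": [0,0,0],"hand": 1.4},
  {"delta_pos": [0,0,0],"delta_rot": [0,0,0],"hand": 1.4},
  {"delta_pos": [0,0,0],"delta_rot": [0,0,0],"hand": 1.4},
  {"delta_pos": [0,0,0],"delta_rot": [0,0,0],"hand": 1.4},
  {"delta_pos": [0,0,0],"delta_rot": [0,0,0],"hand": 1.4},
  {"delta_pos": [0,0,0],"delta_rot": [0,0,0],"hand": 1.4},
])

```text
t: 8.2
eef_pos: [0.5367, 0.1453, 0.1586]
ee_rot: [-3.137, 0.001, 2.911]
force: [12.5, -19.4, -3.6]
width: 0.0181
```

Emit:
move_arm([
  {"delta_pos": [0.05,-0.2,0],"delta_rot": [0,0,0],"hand": 1.4},
  {"delta_pos": [0,0,0],"delta_rot": [0,0,0],"hand": 1.4},
  {"delta_pos": [0,0,0],"delta_rot": [0,0,0],"hand": 2.4},
  {"delta_pos": [0,0,0],"delta_rot": [0,0,0],"hand": 4},
  {"delta_pos": [0,0,0],"delta_rot": [0,0,0],"hand": 5},
  {"delta_pos": [0,0,0],"delta_rot": [0,0,0],"hand": 5},
  {"delta_pos": [0,0,0],"delta_rot": [0,0,0],"hand": 5},
  {"delta_pos": [0,0,1],"delta_rot": [0,0,0],"hand": 5},
  {"delta_pos": [0,0,3],"delta_rot": [0,0,0],"hand": 5},
  {"delta_pos": [0,0,3],"delta_rot": [0,0,0],"hand": 5},
])

```text
t: 9.2
eef_pos: [0.5361, 0.1463, 0.2297]
ee_rot: [-3.141, -0.001, 2.912]
force: [1.0, 0.1, 0.2]
width: 0.0499
```

```bash
python3 - <<'E'
from h import *
a=grab_frame("scene")[100:275,165:315];cv2.imwrite("pics/s3.png",cv2.resize(a,None,fx=3.4,fy=3.4,interpolation=cv2.INTER_CUBIC))
s=get_state();print(s["eef_pos"],s["width"],s["q"],s["force"])
E
```

```text
[0.5386 0.1472 0.2357] 0.05008473407923348 [ 0.619   0.1725 -0.274   0.0025 -1.1175 -2.4196] [2.6077 0.1889 6.3369]
```

View pics/s3.png

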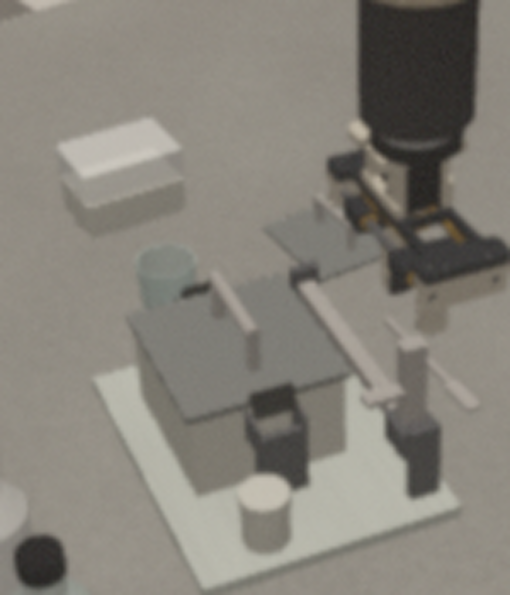

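The carriage at about (405,425) sits flush with the left stop block at (425,460). Its claw, (380,395), is clear of the lid corner at (348,370). Now to the bar, with a quarter turn.

Emit:
move_arm([
  {"delta_pos": [0.8,-1.6,0.2],"delta_rot": [0,0,8.5],"hand": 6},
  {"delta_pos": [0.8,-1.6,0],"delta_rot": [0,0,8.5],"hand": 6},
  {"delta_pos": [0.8,-1.6,0],"delta_rot": [0,0,8.5],"hand": 6},
  {"delta_pos": [0.8,-1.6,0],"delta_rot": [0,0,8.5],"hand": 6},
  {"delta_pos": [0.8,-1.6,0],"delta_rot": [0,0,8.5],"hand": 6},
  {"delta_pos": [0.8,-1.6,0],"delta_rot": [0,0,8.5],"hand": 6},
  {"delta_pos": [0.8,-1.6,0],"delta_rot": [0,0,8.5],"hand": 6},
  {"delta_pos": [0.8,-1.6,0],"delta_rot": [0,0,8.5],"hand": 6},
  {"delta_pos": [0.8,-1.6,0],"delta_rot": [0,0,8.5],"hand": 6},
  {"delta_pos": [0.8,-1.6,0],"delta_rot": [0,0,8.5],"hand": 6},
])

```text
t: 10.25
eef_pos: [0.6167, -0.0141, 0.2313]
ee_rot: [-3.141, 0.0, -1.882]
force: [0.7, -0.6, -0.2]
width: 0.0602
```

Emit:
move_arm([
  {"delta_pos": [0,0,0],"delta_rot": [0,0,5],"hand": 6},
  {"delta_pos": [0,0,0],"delta_rot": [0,0,0],"hand": 6},
  {"delta_pos": [0,0,0],"delta_rot": [0,0,0],"hand": 6},
  {"delta_pos": [0,0,0],"delta_rot": [0,0,0],"hand": 6},
  {"delta_pos": [0,0,0],"delta_rot": [0,0,0],"hand": 6},
  {"delta_pos": [0,0,0],"delta_rot": [0,0,0],"hand": 6},
  {"delta_pos": [0,0,0],"delta_rot": [0,0,0],"hand": 6},
  {"delta_pos": [0,0,0],"delta_rot": [0,0,0],"hand": 6},
  {"delta_pos": [0,0,0],"delta_rot": [0,0,0],"hand": 6},
  {"delta_pos": [0,0,0],"delta_rot": [0,0,0],"hand": 6},
])

```text
t: 11.25
eef_pos: [0.6163, -0.0135, 0.2305]
ee_rot: [3.142, -0.0, -1.801]
force: [0.1, -0.6, -0.0]
width: 0.06
```

```bash
python3 - <<'E'
from h import *
a=grab_frame("scene")[100:275,165:315];cv2.imwrite("pics/s4.png",cv2.resize(a,None,fx=3.4,fy=3.4,interpolation=cv2.INTER_CUBIC))
s=get_state();print(s["eef_pos"],s["width"],s["ee_rot"],s["force"],s["t"])
v=np.load("v.npy");print(b2w(v,(0,0,.157)),np.degrees(s["ee_rot"][2]))
E
```

```text
[ 0.6163 -0.0135  0.2305] 0.060045503455129615 [ 3.1416 -0.     -1.8008] [-0.2222 -0.3927 -0.1218] 11.3
[[ 0.618  -0.0143  0.157 ]] -103.17582467096567
```

View pics/s4.png

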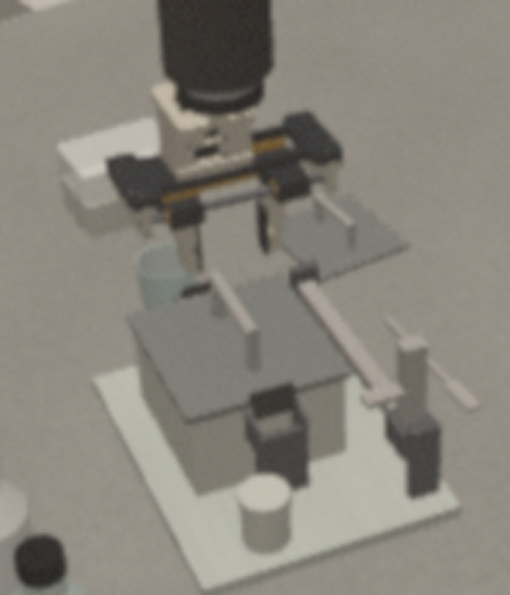

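The fingers straddle the bar ((235,300) in the crop), jaws across the box's x. Descend 7 cm and close.

Emit:
move_arm([
  {"delta_pos": [0.15,0,-1.5],"delta_rot": [0,0,0],"hand": 6},
  {"delta_pos": [0,0,-1.5],"delta_rot": [0,0,0],"hand": 6},
  {"delta_pos": [0,0,-1.5],"delta_rot": [0,0,0],"hand": 6},
  {"delta_pos": [0,0,-1.5],"delta_rot": [0,0,0],"hand": 6},
  {"delta_pos": [0,0,-1],"delta_rot": [0,0,0],"hand": 6},
  {"delta_pos": [0,0,0],"delta_rot": [0,0,0],"hand": 5},
  {"delta_pos": [0,0,0],"delta_rot": [0,0,0],"hand": 3},
  {"delta_pos": [0,0,0],"delta_rot": [0,0,0],"hand": 1.8},
  {"delta_pos": [0,0,0],"delta_rot": [0,0,0],"hand": 1.8},
  {"delta_pos": [0,0,0],"delta_rot": [0,0,0],"hand": 1.8},
], force=45)

```text
t: 12.3
eef_pos: [0.6181, -0.0134, 0.1612]
ee_rot: [-3.141, 0.0, -1.801]
force: [-0.2, -0.6, -0.4]
width: 0.0255
```

Emit:
move_arm([
  {"delta_pos": [0,0,0],"delta_rot": [0,0,0],"hand": 1.8},
  {"delta_pos": [0,0,0],"delta_rot": [0,0,0],"hand": 1},
  {"delta_pos": [0,0,0],"delta_rot": [0,0,0],"hand": 1},
  {"delta_pos": [0,0,0],"delta_rot": [0,0,0],"hand": 1},
  {"delta_pos": [0,0,0],"delta_rot": [0,0,0],"hand": 1},
  {"delta_pos": [0,0,0],"delta_rot": [0,0,0],"hand": 1},
  {"delta_pos": [0,0,0],"delta_rot": [0,0,0],"hand": 1},
  {"delta_pos": [0,0,0],"delta_rot": [0,0,0],"hand": 1},
  {"delta_pos": [0,0,0],"delta_rot": [0,0,0],"hand": 1},
  {"delta_pos": [0,0,0],"delta_rot": [0,0,0],"hand": 1},
], force=45)

```text
t: 13.3
eef_pos: [0.6173, -0.0134, 0.1607]
ee_rot: [3.141, -0.0, -1.801]
force: [-5.2, 2.6, 4.6]
width: 0.0125
```

```bash
python3 - <<'E'
from h import *
a=grab_frame("scene")[100:275,165:315];cv2.imwrite("pics/s5.png",cv2.resize(a,None,fx=3.4,fy=3.4,interpolation=cv2.INTER_CUBIC))
s=get_state();print(s["eef_pos"],s["width"],s["ee_rot"],s["force"],s["moment"],s["t"])
E
```

```text
[ 0.6173 -0.0134  0.1607] 0.012537095474036662 [ 3.1408 -0.0002 -1.8007] [-5.4457  1.4693  4.805 ] [0.8354 1.9504 0.0071] 13.35
```

View pics/s5.png

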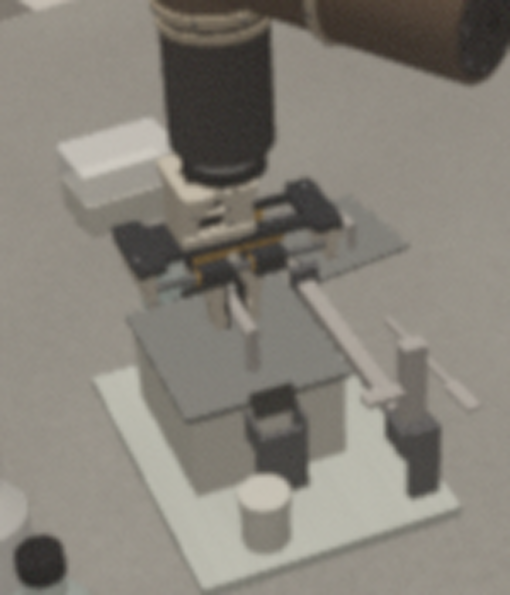

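Emit:
move_arm([
  {"delta_pos": [0,0,0],"delta_rot": [0,0,0],"hand": 0.8},
  {"delta_pos": [0,0,0.05],"delta_rot": [0,0,0],"hand": 0.8},
  {"delta_pos": [0,0,0.05],"delta_rot": [0,0,0],"hand": 0.8},
  {"delta_pos": [0,0,0.05],"delta_rot": [0,0,0],"hand": 0.8},
  {"delta_pos": [0,0,0.05],"delta_rot": [0,0,0],"hand": 0.8},
  {"delta_pos": [0,0,0.05],"delta_rot": [0,0,0],"hand": 0.8},
  {"delta_pos": [0,0,0.05],"delta_rot": [0,0,0],"hand": 0.8},
  {"delta_pos": [0,0,0.05],"delta_rot": [0,0,0],"hand": 0.8},
  {"delta_pos": [0,0,0.05],"delta_rot": [0,0,0],"hand": 0.8},
  {"delta_pos": [0,0,0],"delta_rot": [0,0,0],"hand": 0.8},
], force=55)

```text
t: 14.35
eef_pos: [0.6169, -0.0136, 0.1637]
ee_rot: [3.139, -0.001, -1.801]
force: [-0.1, -0.3, -18.1]
width: 0.0126
```

```bash
python3 - <<'E'
from h import *
s=get_state();print(s["eef_pos"],s["width"],s["ee_rot"],s["force"],s["moment"],s["t"])
E
```

```text
[ 0.6169 -0.0136  0.1637] 0.012551687256978604 [ 3.1395 -0.0006 -1.8011] [ -0.0802  -0.2635 -18.1002] [ 0.0906  0.0669 -0.0026] 14.35
```

Lifting shows an 18 N pull, with no moment and no slip. I'll continue slowly.

Emit:
move_arm([
  {"delta_pos": [0,0,0.05],"delta_rot": [0,0,0],"hand": 0.8},
  {"delta_pos": [0,0,0.05],"delta_rot": [0,0,0],"hand": 0.8},
  {"delta_pos": [0,0,0.05],"delta_rot": [0,0,0],"hand": 0.8},
  {"delta_pos": [0,0,0.05],"delta_rot": [0,0,0],"hand": 0.8},
  {"delta_pos": [0,0,0.1],"delta_rot": [0,0,0],"hand": 0.8},
  {"delta_pos": [0,0,0.1],"delta_rot": [0,0,0],"hand": 0.8},
  {"delta_pos": [0,0,0.1],"delta_rot": [0,0,0],"hand": 0.8},
  {"delta_pos": [0,0,0.1],"delta_rot": [0,0,0],"hand": 0.8},
  {"delta_pos": [0,0,0.1],"delta_rot": [0,0,0],"hand": 0.8},
  {"delta_pos": [0,0,0.1],"delta_rot": [0,0,0],"hand": 0.8},
])

```text
t: 15.35
eef_pos: [0.6183, -0.0135, 0.1729]
ee_rot: [-3.141, 0.0, -1.801]
force: [-0.1, -0.0, -10.9]
width: 0.0126
```

```bash
python3 - <<'E'
from h import *
a=grab_frame("scene")[100:275,165:315];cv2.imwrite("pics/s6.png",cv2.resize(a,None,fx=3.4,fy=3.4,interpolation=cv2.INTER_CUBIC))
s=get_state();print(s["eef_pos"],s["width"],s["ee_rot"],s["force"],s["moment"],s["t"])
E
```

```text
[ 0.6182 -0.0135  0.173 ] 0.012512419500878738 [-3.1407  0.0002 -1.8006] [ 1.8662 -0.6485 -8.9916] [-0.0697 -0.1976  0.0385] 15.4
```

View pics/s6.png

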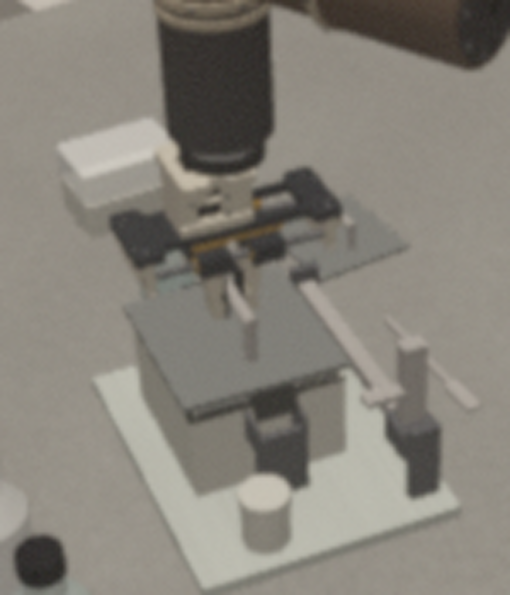

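The seal has let go: pull is falling from 18 to 9 N with the lid about 12 mm up. Another 18 mm, gently.

Emit:
move_arm([
  {"delta_pos": [0,0,0.1],"delta_rot": [0,0,0],"hand": 0.8},
  {"delta_pos": [0,0,0.2],"delta_rot": [0,0,0],"hand": 0.8},
  {"delta_pos": [0,0,0.2],"delta_rot": [0,0,0],"hand": 0.8},
  {"delta_pos": [0,0,0.25],"delta_rot": [0,0,0],"hand": 0.8},
  {"delta_pos": [0,0,0.25],"delta_rot": [0,0,0],"hand": 0.8},
  {"delta_pos": [0,0,0.2],"delta_rot": [0,0,0],"hand": 0.8},
  {"delta_pos": [0,0,0.2],"delta_rot": [0,0,0],"hand": 0.8},
  {"delta_pos": [0,0,0.1],"delta_rot": [0,0,0],"hand": 0.8},
  {"delta_pos": [0,0,0.1],"delta_rot": [0,0,0],"hand": 0.8},
  {"delta_pos": [0,0,0],"delta_rot": [0,0,0],"hand": 0.8},
])

```text
t: 16.4
eef_pos: [0.6179, -0.0135, 0.1887]
ee_rot: [-3.141, 0.0, -1.801]
force: [0.1, -0.2, -6.1]
width: 0.0126
```

Emit:
move_arm([
  {"delta_pos": [0,0,0],"delta_rot": [0,0,0],"hand": 0.8},
  {"delta_pos": [0,0,0],"delta_rot": [0,0,0],"hand": 0.8},
  {"delta_pos": [0,0,0],"delta_rot": [0,0,0],"hand": 0.8},
  {"delta_pos": [0,0,0],"delta_rot": [0,0,0],"hand": 0.8},
  {"delta_pos": [0,0,0],"delta_rot": [0,0,0],"hand": 0.8},
  {"delta_pos": [0,0,0],"delta_rot": [0,0,0],"hand": 0.8},
  {"delta_pos": [0,0,0],"delta_rot": [0,0,0],"hand": 0.8},
  {"delta_pos": [0,0,0],"delta_rot": [0,0,0],"hand": 0.8},
  {"delta_pos": [0,0,0],"delta_rot": [0,0,0],"hand": 0.8},
  {"delta_pos": [0,0,0],"delta_rot": [0,0,0],"hand": 0.8},
])

```text
t: 17.4
eef_pos: [0.6178, -0.0135, 0.1886]
ee_rot: [-3.142, 0.0, -1.801]
force: [-0.3, 0.9, -6.5]
width: 0.0122
```

```bash
python3 - <<'E'
from h import *
f=grab_frame("scene");a=f[100:275,165:315];cv2.imwrite("pics/s7.png",cv2.resize(a,None,fx=3.4,fy=3.4,interpolation=cv2.INTER_CUBIC))
g=grab_frame("top");cv2.imwrite("pics/t7.png",cv2.resize(g[125:275,180:345],None,fx=4,fy=4,interpolation=cv2.INTER_CUBIC))
s=get_state();print(s["eef_pos"],s["width"],s["ee_rot"],s["force"],s["moment"],s["t"])
v=np.load("v.npy")
L=lambda dz:(proj("scene",b2w(v,[(.08,.085,.115+dz),(-.08,.085,.115+dz),(.08,-.085,.115+dz)]))-[165,100]+.5)*3.4-.5
print(L(0),L(.03))
E
```

```text
[ 0.6178 -0.0135  0.1886] 0.012653747786633418 [ 3.1416 -0.     -1.8007] [ 0.2173 -0.2243 -4.9519] [0.0636 0.1054 0.0137] 17.5
[[185.1802 418.0512]
 [351.4008 369.4867]
 [124.1431 312.933 ]] [[182.7894 391.5844]
 [351.0854 343.3048]
 [121.2468 287.3885]]
```

View pics/s7.png

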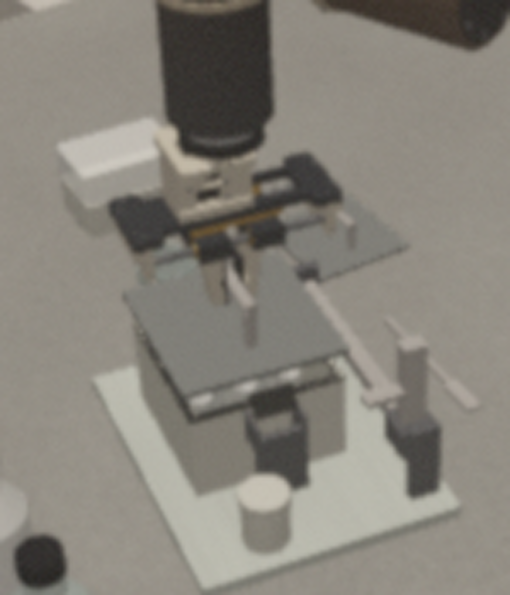

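View pics/t7.png

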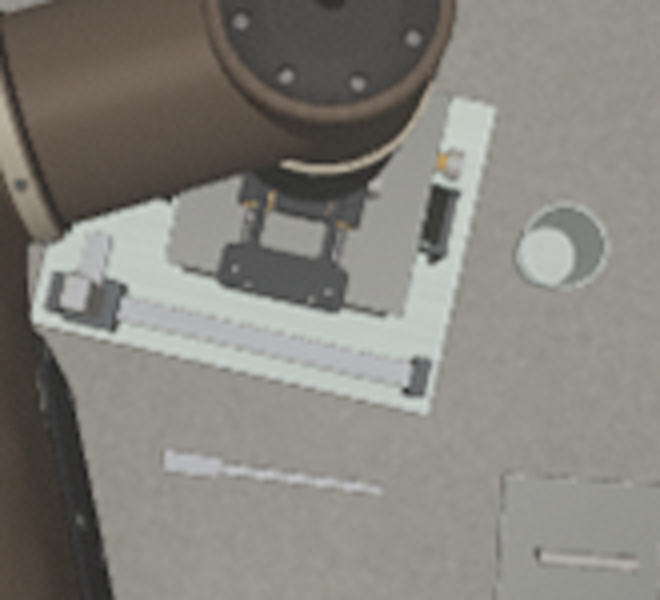

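The lid hangs about 28 mm up and level, and the carriage is still flush with its stop. A final 1.5 mm trim, then I hand in.

Emit:
move_arm([
  {"delta_pos": [0,0,0.05],"delta_rot": [0,0,0],"hand": 0.8},
  {"delta_pos": [0,0,0.05],"delta_rot": [0,0,0],"hand": 0.8},
  {"delta_pos": [0,0,0.05],"delta_rot": [0,0,0],"hand": 0.8},
  {"delta_pos": [0,0,0],"delta_rot": [0,0,0],"hand": 0.8},
  {"delta_pos": [0,0,0],"delta_rot": [0,0,0],"hand": 0.8},
  {"delta_pos": [0,0,0],"delta_rot": [0,0,0],"hand": 0.8},
  {"delta_pos": [0,0,0],"delta_rot": [0,0,0],"hand": 0.8},
  {"delta_pos": [0,0,0],"delta_rot": [0,0,0],"hand": 0.8},
  {"delta_pos": [0,0,0],"delta_rot": [0,0,0],"hand": 0.8},
  {"delta_pos": [0,0,0],"delta_rot": [0,0,0],"hand": 0.8},
])

```text
t: 18.5
eef_pos: [0.6178, -0.0135, 0.1901]
ee_rot: [-3.142, 0.0, -1.801]
force: [0.3, 0.2, -6.1]
width: 0.0123
```

```bash
python3 - <<'E'
from h import *
s=get_state();print(s["eef_pos"],s["width"],s["force"],s["t"])
if .187<s["eef_pos"][2]<.194 and s["width"]>.011: print(job_done())
E
```

```text
[ 0.6178 -0.0135  0.1901] 0.012338466154327958 [ 0.2914  0.1726 -6.0523] 18.5
the job is handed in; nothing more can be done
None
```

I slid the carriage home to its left stop, broke the lid's seal, and handed the job in at 18.5 s. The gripper is still holding the lid about 29 mm up by its bar.

- **Carriage:** I pinched the fin and slid it left until it stopped moving and the force rose to about 20 N. In the last pictures it is flush with the left stop, and its claw is clear of the lid.
- **Seal:** I gripped the bar with 55 N and lifted in 0.5–1 mm steps. The highest pull I read was about 18 N, falling to 9–11 N near 12 mm up. About 6 N was left at the end, at the top of the lid's stated weight range.
- **Final hold:** The tool had risen 29.4 mm since the grasp, its tilt was about zero and the grip had not slipped. The lid looks level over its box to within what the picture can show.
- **Bystanders:** The spatula, beaker and jar look unmoved in the last close-up pictures. I did not compare the tip box and tube rack at the end, but the arm never touched anything near them.

**Small disagreements:**
- The stop was about 2 mm further along the rail than I had measured.
- The bar's width read 12.5 mm instead of the given 14 mm. I put that down to the finger pads giving under the grip force.

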